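# Lock the takings box and draw its key

## Task

Lock the grey deposit box: turn the key that stands in its lock clockwise as far as it will go, without forcing it. Then turn it back anticlockwise, feeling for the one position where it comes out, draw it straight up out of the lock, and set it down in the wooden tray without dropping it from a height; leave the ticket book, bell and stapler where they are.

Things in the scene. Friction and masses are not known exactly. Their poses are not given: they have to be found in the camera images.
- deposit_box: Grey steel deposit box, 150 (x) x 200 (y) x 80 mm high, screwed to the counter by a 4 mm foot plate that shows 18 mm beyond each y side. Origin at the centre of its underside, z up. The round lock lies on its top, a dark posting slot behind it (towards +x). The key must never bear on the lock with more than 40 N; steel on steel, the contacts are stiff.
- lock_face (a point): Centre of the lock's face, on the vertical axis on which the key turns: 20 mm towards -x from the box's centre, 86 mm above the counter; axes of the box. Face 6 mm thick, bezel 33 mm radius. Keyhole: shaft hole with 1 mm play all round, and a straight slot through it, 5.2 mm wide, 17.5 mm to either side, whose +x half points 17 to 52 degrees anticlockwise (from above) of the box's +x.
- key: Steel key standing upright in the lock, 78 mm long, about 60 g. Origin at its tip (lower end) on the shaft's axis; z up the shaft to the bow. At the start the tip is 34 mm below the lock's face. Shaft 9 mm diameter; comes wholly out when lifted 34 mm. At the start its +x points within 6 degrees of the box's +x.
- key_bit (a point): Middle of the key's front bit, 20 mm above the tip, 12 mm out along the key's +x. Two like bits, along +x and -x, 3.5 mm thick, out to 16 mm from the axis, 14 to 26 mm above the tip. They turn in a cavity under the lock's face and pass it only where they lie under the slot (within about 3 degrees: look or feel for it); elsewhere the key lifts 2 mm and bears on the face's underside.
- key_bow (a point): Centre of the key's flat bow, 64 mm above the tip; axes of the key. Bow 28 mm wide (x), 8 mm thick (y), 50 to 78 mm above the tip. Hold it across the 8 mm, along the key's y.
- cam (a joint): Turn of the lock's cam: 0 rad open (start), grows clockwise to 0.42 rad at its stop (locked). The key turns free, then its +x bit meets the cam about 11 degrees clockwise of the box's +x and pushes it against 0.06 N m of friction to the stop, about 36 degrees clockwise of the box's +x, where the moment rises steeply (0.2 N m is plenty). It stays when the key turns back. A steel pointer shows it.
- tray: Open wooden tray, 150 (x) x 120 (y) x 22 mm high, walls 5 mm, floor 5 mm thick, fixed to the counter. Origin at the centre of its underside. It stands either left or right of the box, with the ticket book on the other side.
- ticket_book: Ticket pad lying on the counter, 152 x 102 x 17 mm, origin at the centre of its underside. Bystander.
- bell: Desk bell, 83 mm diameter, 58 mm high, origin at the centre of its underside, behind on the left. Bystander.
- stapler: Stapler, 155 x 41 x 43 mm, long along its x, origin at the centre of its underside, behind on the right. Bystander.

How it is judged:
By the outcome, as a careful person would: the job done as asked, in the order asked, and still so for the second after the job is handed in, with the robot touching nothing.
It also fails if it takes over 69 s, if anything falls off the work surface, if the arm or the gripper's body presses on something with over 40 N, if the wrist force passes 120 N, or if a joint passes its speed limit or range.

## Robot

A 7-joint arm with a two-finger parallel gripper is mounted at the origin on a cart in front of the work surface, level with it; the furniture and walls round the work are solid. World frame = base frame: x ahead of the robot, y to its left, z up, the work surface at z = 0. Lengths are in m, angles in rad, forces in N, time in s.
With the tool pointing down it reaches from about 0.4 to 0.875 m from the base axis. Payload 19.3 kg.
Tool frame: the origin (TCP) lies midway between the tips of the shut fingers; the grasp point (between the pads) lies 19 mm behind it; z points along the fingers, y is the line along which they close (so a half turn about z gives the same grasp; the last joint's range is limited). The gripper opens to 85 mm and grips with 20 to 120 N. Pads are 22 mm wide; open, the fingers measure 114 mm over their backs; the gripper's body (76 mm by 85 mm) begins 54 mm behind the grasp point. The pads swing forward as they close: fully open they stand 13 mm farther back than shut.
Start: joints at [1.104, 0.521, -0.036, 1.599, 0.021, 1.021, -0.113], TCP at [0.242, -0.576, 0.231] pointing down, gripper open.
Joint ranges: [-2.91, 2.91], [-0.3, 2.13], [-1.5, 1.42], [0.17, 2.43], [-1.26, 4.41], [0.16, 1.93], [-2.52, 2.52]. Speed limits (rad/s): [1.89, 1.89, 2.39, 2.39, 3.01, 3.01, 3.01].

## Interface

Orientations are given as a unit quaternion [w, x, y, z].
In Python, from rig import bot gives the robot as it stands.
- The arm moves only by the tool jog_arm, never from a script. Its argument "steps" is a list that holds one entry, the list of rows, each a list of 7 numbers: the turn, a rotation vector about the tool's x, y, z in rad, then the shift along the tool's x, y, z in cm, then the opening, from 0 (shut) to 1 (fully open). In form: [[[wx, wy, wz, dx, dy, dz, hand], ...]]. A call has 1 to 20 rows; each row shifts and turns the commanded pose from where the row before left it, along the tool's axes as they then stand; what a row does not reach is not made up. A row lasts 1/12 s, in which the tool goes at most 41.7 mm and 7.16 degrees, less where a joint would pass 70% of its speed; a pose out of reach is approached as far as the arm can. A call with a gripper value outside its range is refused whole. The fingers move at their own pace and stop on an object; the grip force is fixed at half the most. Time passes only in rows, so rows that do not move let the fingers close. It gives the time, the measured TCP pose, the force, the opening and the grip force at its end, in the units of the state.
- bot.read_state(): the state, without advancing time (a new reading comes with each control period).
- bot.grab_frame(name): name is "scene" or "top" or "wrist"; returns (picture, depth): 400x640x3 uint8, blue, green, red; 400x640 float32, m along the optical axis (not along the pixel's ray), 0 where there is no reading.
- bot.get_calibration(name): a dict with "vfov" (degrees; the focal length in pixels is half the picture's height over the tangent of half this angle, whatever the lens; pixels are square), "cx", "cy" (the principal point, pixels), "pose" (4x4, takes a point from camera to world coordinates); the wrist camera has in their place "hand_eye" (4x4, takes a point from camera to tool coordinates, whose origin is the TCP and whose axes are the flange's). Camera axes: x right, y down, z forward; pixel columns grow to the right and rows downward; lengths in m; the calibration is good to about 2 mm. The wrist camera is an equidistant fisheye: a pixel r from the principal point sees the ray r / f radians off the axis. A picture is of the moment at which its call begins: read the wrist's pose just before it. get_calibration takes no time and is no camera call.
- bot.close_job(): hands the job in; it is judged then, once.
Trained networks look in the newest picture that a camera, given by its name, has taken for a name from the list of things; names that differ only in an ending like _2 or _b are one class to them, and where a whole thing is asked for, a point or a joint stands for the part that bears it (a point fixed in the world has none). Each returns a list of dicts, best first, with "confidence" (0 to 1); they miss things now and then, are a little off and sometimes report something else, mostly with a low value. They report only what shows in the picture. A call takes as long as a camera call.
- bot.regions_of(name, camera): "mask" (400x640 bool, what is visible of it) and "box" ([centre column, centre row, width, height] in pixels, round what is visible of it).
- bot.place_of(name, camera): "centre" ([column, row] in pixels: a listed point, or the origin of a listed thing).
The state is a dict: "time_s": time; "joints": joint angles; "qvel": joint speeds; "joint_torque": joint torques, N m; "ee_pos": TCP position; "orientation": TCP orientation; "ft_force": force on the tool from outside, world axes, zero at the start; "ft_torque": the same for the moment, N m; "grip_width": opening from 0.0 (shut) to 1.0 (fully open); "grip_force": force on a finger pad.
Only numpy, scipy, OpenCV 4.12 (cv2) and the standard library are available. Lean on these libraries where they do the work, as an engineer would, in place of code of your own. Each camera call takes 0.05 s, during which the arm holds its last target. There are 200 camera calls.

## Working session

There is one attempt and no reset: what is moved stays moved. The work goes in short steps, Python scripts to look and compute and a tool call to move; the robot and the scene stay as the last step left them, time stands still between calls to the robot, and variables do not carry over. Pictures are saved under pics/ and viewed, at most 11 in all, crops included, and the job is handed in when it is done.

Besides the shell and the picture viewer there is one more tool, called after "Call:" by a JSON object that holds its "api" and its "payload". jog_arm: Moves the arm, as the interface text tells. Its arguments: {"type":"object","properties":{"steps":{"type":"array"}},"required":["steps"]}

```bash
mkdir -p pics; ls; cat > h.py <<'E'
import numpy as np, cv2
from scipy.spatial.transform import Rotation as R
from rig import bot
def T(s):
    q=s["orientation"]; M=np.eye(4); M[:3,:3]=R.from_quat([q[1],q[2],q[3],q[0]]).as_matrix(); M[:3,3]=s["ee_pos"]; return M
def cam(n,s=None):
    c=bot.get_calibration(n); f=200/np.tan(np.radians(c["vfov"])/2)
    P=np.array(c["pose"]) if "pose" in c else T(s)@np.array(c["hand_eye"])
    return f,c["cx"],c["cy"],P,n=="wrist"
def ray(C,u,v):
    f,cx,cy,P,fish=C; x,y=(u-cx)/f,(v-cy)/f
    if fish:
        r=np.hypot(x,y); k=np.sin(r)/r if r>1e-9 else 1; d=np.array([x*k,y*k,np.cos(r)])
    else: d=np.array([x,y,1.])
    return P[:3,3],P[:3,:3]@d
def at_z(C,u,v,z):
    o,d=ray(C,u,v); return o+d*(z-o[2])/d[2]
def deproj(C,u,v,dep):
    o,d=ray(C,u,v); dc=C[3][:3,:3].T@d; return o+d*dep/dc[2]
def proj(C,p):
    f,cx,cy,P,fish=C; c=P[:3,:3].T@(np.array(p)-P[:3,3])
    if fish:
        th=np.arctan2(np.hypot(c[0],c[1]),c[2]); k=th/np.hypot(c[0],c[1]); return cx+f*c[0]*k,cy+f*c[1]*k
    return cx+f*c[0]/c[2],cy+f*c[1]/c[2]
E
python3 - <<'E'
from h import *
s=bot.read_state(); print(s)
for n in("top","scene"):
    im,d=bot.grab_frame(n); cv2.imwrite(f"pics/{n}0.png",im); np.save(f"{n}0.npy",d); C=cam(n); print(n,C)
    for k in("deposit_box","lock_face","key","key_bit","key_bow","tray","ticket_book","bell","stapler"):
        try: print(n,k,[(np.round(r["centre"],1),round(r["confidence"],2)) for r in bot.place_of(k,n)][:2])
        except Exception as e: print(k,e)
print(bot.get_calibration("wrist"))
E
```

```text
pics
{'time_s': 0.0, 'joints': array([ 1.10377327,  0.52203196, -0.03631725,  1.59999359,  0.0212135 ,
        1.02112459, -0.11280512]), 'qvel': array([-0.00117611,  0.00044885,  0.00200589,  0.00040466,  0.00179967,
        0.00057272, -0.00064291]), 'joint_torque': array([-1.17417432e-03, -9.27132940e+01,  1.97933257e+00, -3.69943821e+01,
        1.78929884e-02,  8.14141065e-03,  4.41155976e-05]), 'ee_pos': array([ 0.24138057, -0.57613643,  0.23071984]), 'orientation': array([-5.62472579e-04,  9.80382437e-01,  1.97103865e-01, -1.64625975e-04]), 'ft_force': array([-0.2231843 ,  0.74893789,  0.78323918]), 'ft_torque': array([-0.04906722,  0.02409039, -0.02566341]), 'grip_force': 0.0, 'grip_width': 1.002736200914189}
top (np.float64(420.63406796591465), 321.84535641587956, 194.1623011611741, array([[-0.02714461, -0.99374786,  0.10829753,  0.45973339],
       [-0.99962293,  0.02743359,  0.00117912,  0.01348572],
       [-0.00414274, -0.10822469, -0.99411783,  1.09241728],
       [ 0.        ,  0.        ,  0.        ,  1.        ]]), False)
top deposit_box [(array([307.1, 212. ]), 0.8
[... 921 characters left out ...]
 key_bit [(array([298. , 226.1]), 0.65)]
scene key_bow [(array([303.2, 211.1]), 0.5)]
scene tray [(array([225.8, 320.9]), 0.62)]
scene ticket_book [(array([425.5, 207.1]), 0.6)]
scene bell [(array([188.4, 244.4]), 0.75)]
scene stapler [(array([370.1, 174.5]), 0.83)]
{'vfov': 65.70646984690485, 'cx': 323.24181476670844, 'cy': 201.25326338390613, 'hand_eye': array([[-7.86753043e-05, -9.57874765e-01, -2.87186227e-01,
         7.32632187e-02],
       [ 9.99999863e-01, -2.24210874e-04,  4.73875943e-04,
        -7.84513581e-04],
       [-5.18304083e-04, -2.87186151e-01,  9.57874651e-01,
        -1.41052898e-01],
       [ 0.00000000e+00,  0.00000000e+00,  0.00000000e+00,
         1.00000000e+00]])}
```

```bash
python3 - <<'E'
import cv2,numpy as np
a=cv2.imread("pics/top0.png")[110:300,170:500]; a=cv2.resize(a,None,fx=2.4,fy=2.4,interpolation=3)
cv2.imwrite("pics/v1.png",a)
from h import *
C=cam("top"); S=cam("scene")
for k,(u,v),z in(("box",(307.1,212),.04),("lock",(308.2,212.3),.086),("bow",(308.7,214),.116),("tray",(221.4,246),0),("book",(441.4,228.8),0),("bell",(222.8,157.8),0),("stap",(419.2,160.4),0)): print(k,at_z(C,u,v,z).round(3))
for k,(u,v),z in(("lock",(304.6,223.4),.086),("bow",(303.2,211.1),.116),("tray",(225.8,320.9),0),("bell",(188.4,244.4),0)): print(k,at_z(S,u,v,z).round(3))
E
```

```text
box [0.53  0.053 0.04 ]
lock [0.527 0.049 0.086]
bow [0.521 0.046 0.116]
tray [0.451 0.278 0.   ]
book [ 0.48  -0.292  0.   ]
bell [0.682 0.274 0.   ]
stap [ 0.661 -0.244  0.   ]
lock [0.518 0.042 0.086]
bow [0.525 0.039 0.116]
tray [0.442 0.273 0.   ]
bell [0.685 0.266 0.   ]
```

View pics/v1.png

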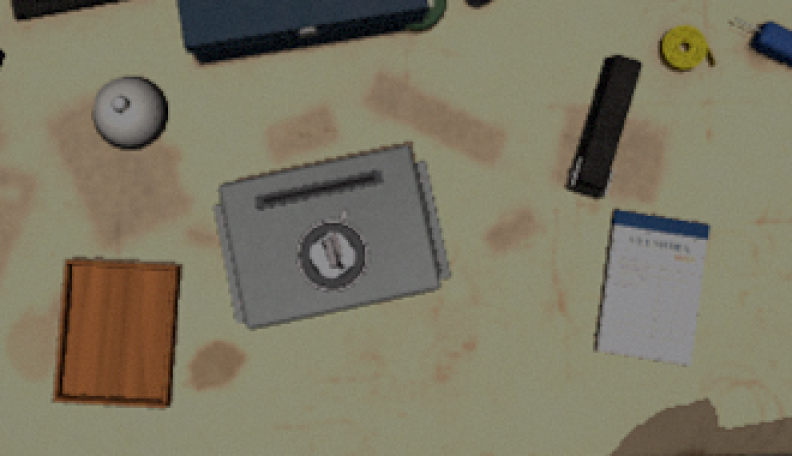

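The top picture shows the box yawed about 12° anticlockwise, with the lock at crop pixel (332,257). The tray is on the left, at crop pixel (118,332). I'll go above the lock and look from there.

Call:
{"api": "jog_arm", "payload": {"steps": [[[0,0,0.0935,0,0,0,1],[0,0,0.0935,0,0,0,1],[0,0,0,2.24,-3.05,0.17,1],[0,0,0,2.24,-3.05,0.17,1],[0,0,0,2.24,-3.05,0.17,1],[0,0,0,2.24,-3.05,0.17,1],[0,0,0,2.24,-3.05,0.17,1],[0,0,0,2.24,-3.05,0.17,1],[0,0,0,2.24,-3.05,0.17,1],[0,0,0,2.24,-3.05,0.17,1],[0,0,0,2.24,-3.05,0.17,1],[0,0,0,2.24,-3.05,0.17,1],[0,0,0,2.24,-3.05,0.17,1],[0,0,0,2.24,-3.05,0.17,1],[0,0,0,2.24,-3.05,0.17,1],[0,0,0,2.24,-3.05,0.17,1],[0,0,0,2.24,-3.05,0.17,1],[0,0,0,2.24,-3.05,0.17,1],[0,0,0,2.24,-3.05,0.17,1],[0,0,0,2.24,-3.05,0.17,1]]]}}

```text
time_s: 2.67
ee_pos: [0.5221, 0.0463, 0.2008]
orientation: [0.0, 0.995, 0.105, 0.0]
ft_force: [0.9, -0.7, 1.2]
grip_width: 1.001
grip_force: 0.0
```

```bash
python3 - <<'E'
from h import *
s=bot.read_state(); im,d=bot.grab_frame("wrist"); C=cam("wrist",s); np.savez("w1.npz",d=d,P=C[3])
cv2.imwrite("pics/w1.png",im); print(C[:3], T(s).round(4), s["joints"].round(2))
for k,z in(("lock_face",.086),("key_bow",.116),("key_bit",.072),("deposit_box",.0)):
    r=bot.place_of(k,"wrist"); print(k,[(np.round(x["centre"],1),round(x["confidence"],2),at_z(C,*x["centre"],z).round(4)) for x in r[:2]])
b=cv2.resize(im,(800,500),interpolation=3); cv2.imwrite("pics/w1s.png",b)
u,v=map(int,proj(C,[.523,.045,.1])); print(u,v)
c=im[v-75:v+75,u-100:u+100]; cv2.imwrite("pics/w1c.png",cv2.resize(c,(800,600),interpolation=3))
# box top edges via depth
E
```

```text
(np.float64(309.70691628693146), 323.24181476670844, 201.25326338390613) [[ 9.781e-01  2.081e-01  4.000e-04  5.221e-01]
 [ 2.081e-01 -9.781e-01 -0.000e+00  4.630e-02]
 [ 4.000e-04  1.000e-04 -1.000e+00  2.008e-01]
 [ 0.000e+00  0.000e+00  0.000e+00  1.000e+00]] [-0.03  0.41 -0.22  1.89  0.11  0.86 -1.67]
lock_face [(array([324.7, 198.4]), 0.81, array([0.5213, 0.0455, 0.086 ])), (array([536.9, 251.1]), 0.7, array([ 0.5113, -0.1973,  0.086 ]))]
key_bow [(array([322.5, 210.7]), 0.56, array([0.5198, 0.0471, 0.116 ]))]
key_bit [(array([537.1, 251.1]), 0.27, array([ 0.5069, -0.2118,  0.072 ]))]
deposit_box [(array([325.4, 158.4]), 0.59, array([0.5426, 0.0488, 0.    ])), (array([323.1, 187.4]), 0.32, array([0.5094, 0.0444, 0.    ]))]
325 201
```

View pics/w1c.png

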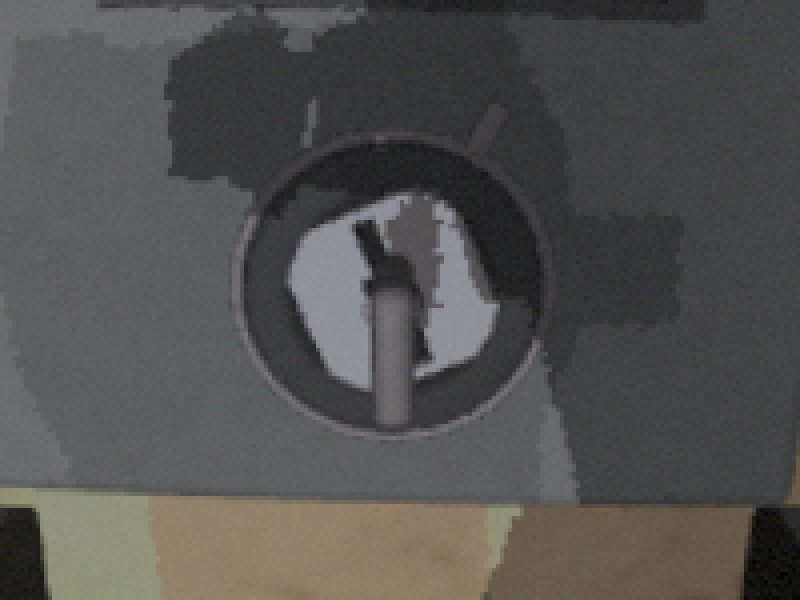

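View pics/w1s.png

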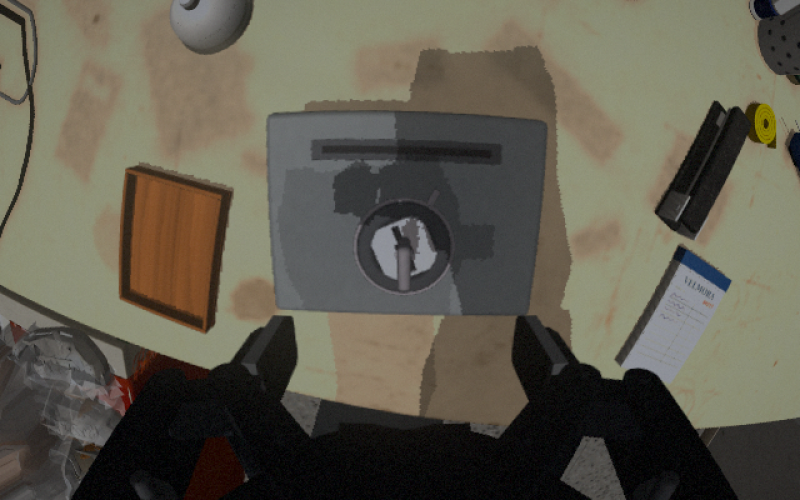

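The slot shows from crop pixel (367,235) to (425,350). The bezel centre is at about (392,284), and the bow's upper edge runs from about (392,290) to (392,425), so the key lies roughly along the tool's x. Next I'll turn these into angles and positions.

```bash
python3 - <<'E'
from h import *
z=np.load("w1.npz"); c=bot.get_calibration("wrist"); C=(200/np.tan(np.radians(c["vfov"])/2),c["cx"],c["cy"],z["P"],True)
px=lambda a,b:(225+a/4,126+b/4)
A=lambda p,q:np.degrees(np.arctan2(*(p-q)[1::-1])).round(1)
a,b=at_z(C,*px(362,224),.086),at_z(C,*px(428,360),.086); print("slot",a,b,A(a,b),np.linalg.norm(a-b))
for zz in (.084,.086,.088): print("bezel",at_z(C,*px(392,284),zz),[at_z(C,*px(*q),zz).round(4) for q in((232,284),(552,284),(392,131),(392,438))])
a,b=at_z(C,*px(392,290),.130),at_z(C,*px(392,428),.130); print("bow",a,b,A(a,b),(a+b)/2,np.linalg.norm(a-b))
# box front/back edges in raw px: front edge (275,309)-(530,314) of 800x500
k=.8
f1,f2=at_z(C,275*k,308*k,.08),at_z(C,530*k,314*k,.08); b1,b2=at_z(C,268*k,114*k,.08),at_z(C,547*k,122*k,.08)
print("box yaw",A(f1,f2)-90,A(b1,b2)-90,A(b1,f1),A(b2,f2),(f1+f2+b1+b2)/4, np.linalg.norm(f1-f2),np.linalg.norm(b1-f1))
d=z["d"]; vals=[(u,v,deproj(C,u,v,d[v,u]).round(4)) for u,v in((323,225),(323,215),(323,205),(290,230),(340,160))]; print(vals)
t=[at_z(C,x*k,y*k,.022) for x,y in((127,168),(232,190),(212,330),(121,298))]; print("tray",np.round(t,3),np.mean(t,0))
E
```

```text
slot [0.53381741 0.05619277 0.086     ] [0.50692437 0.03592034 0.086     ] 37.0 0.03367799377710407
bezel [0.5216455  0.04710624 0.084     ] [array([0.5144, 0.0812, 0.084 ]), array([0.5289, 0.0131, 0.084 ]), array([0.5543, 0.0541, 0.084 ]), array([0.4863, 0.0396, 0.084 ])]
bezel [0.52220204 0.0472238  0.086     ] [array([0.515, 0.081, 0.086]), array([0.5294, 0.0134, 0.086 ]), array([0.5546, 0.0541, 0.086 ]), array([0.4872, 0.0398, 0.086 ])]
bezel [0.52275858 0.04734137 0.088     ] [array([0.5157, 0.0809, 0.088 ]), array([0.5299, 0.0138, 0.088 ]), array([0.5549, 0.0542, 0.088 ]), array([0.488, 0.04 , 0.088])]
bow [0.53335954 0.0495794  0.13      ] [0.50739127 0.04406283 0.13      ] 12.0 [0.5203754  0.04682111 0.13      ] 0.026547760948412564
box yaw 10.5 10.5 9.7 11.5 [0.54063494 0.05004624 0.08      ] 0.19800133057760744 0.14495017575473237
[(323, 225, array([0.5132, 0.0453, 0.1288])), (323, 215, array([0.5205, 0.0468, 0.128 ])), (323, 205, array([0.528 , 0.0484, 0.128 ])), (290, 230, array([0.4829, 0.0699, 0.0783])), (340, 160, array([0.5556, 0.0394, 0.0791]))]
tray [[0.527 0.328 0.022]
 [0.524 0.203 0.022]
 [0.377 0.217 0.022]
 [0.381 0.339 0.022]] [0.45232825 0.27207578 0.022     ]
```

Call:
{"api": "jog_arm", "payload": {"steps": [[[0,0,0,-0.1,-0.08,0.5,0.5],[0,0,0,0,0,1.4,0.5],[0,0,0,0,0,1.4,0.5],[0,0,0,0,0,1.4,0.5],[0,0,0,0,0,1.4,0.5],[0,0,0,0,0,1.4,0.5],[0,0,0,0,0,1.4,0.5],[0,0,0,0,0,1.0,0.3],[0,0,0,0,0,0.4,0.2],[0,0,0,0,0,0,0.2],[0,0,0,0,0,0,0.2],[0,0,0,0,0,0,0.2],[0,0,0,0,0,0,0.2]]]}}

```text
time_s: 4.0
ee_pos: [0.5208, 0.045, 0.0984]
orientation: [-0.0, 0.995, 0.105, 0.001]
ft_force: [0.8, -0.3, -0.1]
grip_width: 0.201
grip_force: 0.0
```

```bash
python3 - <<'E'
from h import *
s=bot.read_state(); im,d=bot.grab_frame("wrist"); C=cam("wrist",s); np.savez("w2.npz",d=d,P=C[3])
u,v=map(int,proj(C,[.521,.047,.125])); print(s["ee_pos"],s["grip_width"],s["ft_force"],u,v)
v=min(v,325)
cv2.imwrite("pics/w2c.png",cv2.resize(im[v-75:v+75,u-100:u+100],(800,600),interpolation=3))
E
```

```text
[0.52080026 0.0449944  0.09836968] 0.20090076779483934 [ 0.76811347 -0.28350604 -0.13400734] 320 285
```

View pics/w2c.png

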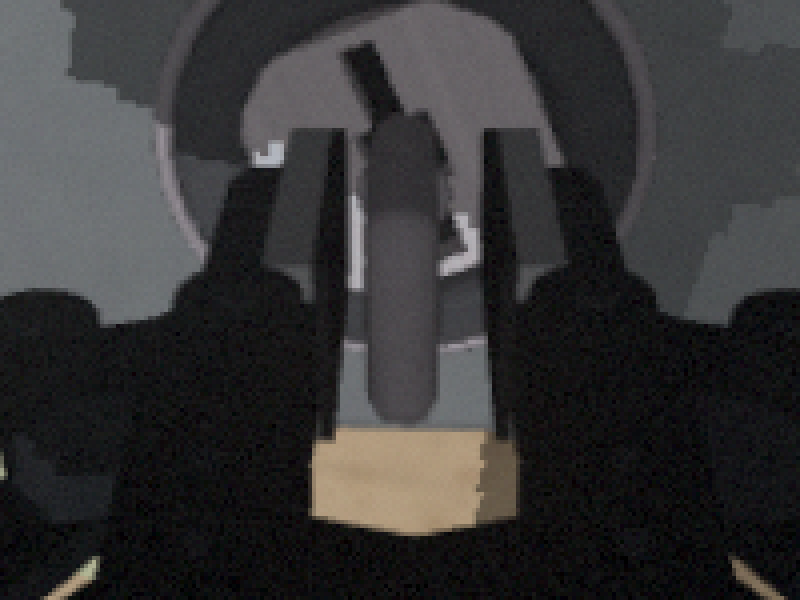

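The key (crop columns 368–437) sits left of the middle of the pads (342–487) by about 12 px, or 1.4 mm. I'll shift and close slowly.

Call:
{"api": "jog_arm", "payload": {"steps": [[[0,0,0,0,-0.14,0,0.2],[0,0,0,0,0,0,0.16],[0,0,0,0,0,0,0.14],[0,0,0,0,0,0,0.12],[0,0,0,0,0,0,0.11],[0,0,0,0,0,0,0.11],[0,0,0,0,0,0,0.11],[0,0,0,0,0,0,0.11]]]}}

```text
time_s: 4.72
ee_pos: [0.5201, 0.0464, 0.0977]
orientation: [-0.0, 0.995, 0.105, -0.0]
ft_force: [-0.2, 1.1, -0.7]
grip_width: 0.108
grip_force: 0.0
```

```bash
python3 - <<'E'
from h import *
s=bot.read_state(); im,d=bot.grab_frame("wrist")
print(s["ee_pos"],s["grip_width"],s["ft_force"])
c=im[250:360,260:380]
cv2.imwrite("pics/w3c.png",cv2.resize(c,(600,550),interpolation=3))
E
```

```text
[0.52011719 0.04641824 0.09767315] 0.10845749360930958 [-0.24401505  1.10254502 -0.68097575]
```

View pics/w3c.png

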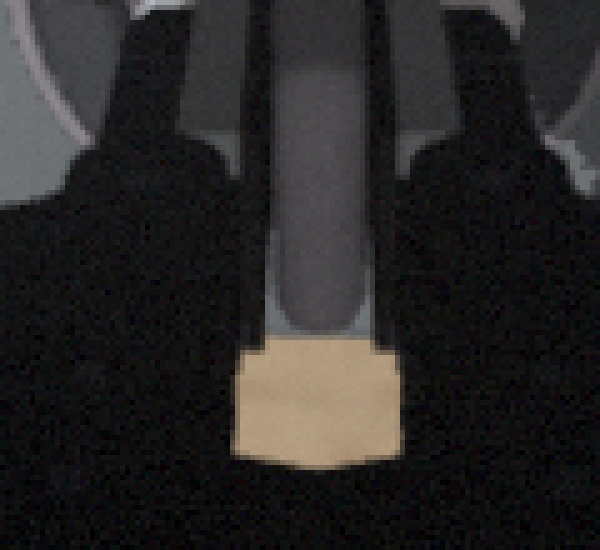

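The key (crop columns 278–365) is now centred between the pads (268–372), with about 0.6 mm on each side. Now I'll close fully.

Call:
{"api": "jog_arm", "payload": {"steps": [[[0,0,0,0,0,0,0.1],[0,0,0,0,0,0,0.09],[0,0,0,0,0,0,0.07],[0,0,0,0,0,0,0.03],[0,0,0,0,0,0,0],[0,0,0,0,0,0,0],[0,0,0,0,0,0,0],[0,0,0,0,0,0,0]]]}}

```text
time_s: 5.43
ee_pos: [0.5202, 0.0464, 0.0978]
orientation: [0.0, 0.995, 0.105, 0.0]
ft_force: [-0.5, -0.6, 3.9]
grip_width: 0.085
grip_force: 58.8
```

```bash
cat >> h.py <<'E'
def st():
    s=bot.read_state(); M=T(s); print(round(s["time_s"],2),"pos",s["ee_pos"].round(4),"yaw",np.degrees(np.arctan2(M[1,0],M[0,0])).round(2),"zax",M[:3,2].round(3),"F",s["ft_force"].round(2),"M",s["ft_torque"].round(3),"grip",round(s["grip_width"],3),round(s["grip_force"],1),"j",s["joints"].round(2)); return s
E
python3 -c "from h import *;st()"
```

```text
5.43 pos [0.5202 0.0464 0.0978] yaw 12.02 zax [ 0.  0. -1.] F [-0.5  -0.58  3.9 ] M [-0.277  0.109  0.002] grip 0.085 58.8 j [-0.06  0.56 -0.19  1.97  0.17  0.63 -1.72]
```

Call:
{"api": "jog_arm", "payload": {"steps": [[[0,0,0,0,0,-0.08,0],[0,0,0.02,0,0,0,0],[0,0,0.02,0,0,0,0],[0,0,0.02,0,0,0,0],[0,0,0.02,0,0,0,0],[0,0,0.02,0,0,0,0],[0,0,0.02,0,0,0,0],[0,0,0.02,0,0,0,0],[0,0,0.02,0,0,0,0],[0,0,0.02,0,0,0,0],[0,0,0,0,0,0,0]]]}}

```text
time_s: 6.35
ee_pos: [0.5201, 0.0465, 0.0985]
orientation: [0.0, 1.0, 0.014, -0.0]
ft_force: [-0.1, 0.9, -0.4]
grip_width: 0.083
grip_force: 58.4
```

```bash
python3 -c "from h import *;st()"
```

```text
6.35 pos [0.5201 0.0465 0.0985] yaw 1.6 zax [-0. -0. -1.] F [-0.12  0.87 -0.38] M [-0.03  -0.013 -0.008] grip 0.083 58.4 j [-0.1   0.55 -0.14  1.97  0.13  0.62 -1.86]
```

Call:
{"api": "jog_arm", "payload": {"steps": [[[0,0,0.025,0,0,0,0],[0,0,0.025,0,0,0,0],[0,0,0.025,0,0,0,0],[0,0,0.025,0,0,0,0],[0,0,0.025,0,0,0,0],[0,0,0.025,0,0,0,0],[0,0,0.025,0,0,0,0],[0,0,0.025,0,0,0,0],[0,0,0.025,0,0,0,0],[0,0,0.025,0,0,0,0],[0,0,0.025,0,0,0,0],[0,0,0.025,0,0,0,0],[0,0,0.025,0,0,0,0],[0,0,0.025,0,0,0,0],[0,0,0,0,0,0,0]]]}}

```text
time_s: 7.6
ee_pos: [0.5205, 0.047, 0.0986]
orientation: [-0.0, 0.987, -0.161, 0.0]
ft_force: [1.5, 5.4, -2.2]
grip_width: 0.084
grip_force: 58.4
```

```bash
python3 -c "from h import *;st()"
```

```text
7.6 pos [0.5205 0.047  0.0986] yaw -18.49 zax [ 0.001  0.001 -1.   ] F [ 1.46  5.38 -2.22] M [ 1.132 -0.494  0.094] grip 0.084 58.4 j [-0.17  0.55 -0.05  1.98  0.04  0.61 -2.14]
```

Call:
{"api": "jog_arm", "payload": {"steps": [[[0,0,0.015,0,0,0,0],[0,0,0.015,0,0,0,0],[0,0,0.015,0,0,0,0],[0,0,0.015,0,0,0,0],[0,0,0.015,0,0,0,0],[0,0,0.015,0,0,0,0],[0,0,0,0,0,0,0]]]}}

```text
time_s: 8.18
ee_pos: [0.5206, 0.047, 0.0986]
orientation: [-0.0, 0.979, -0.205, 0.0]
ft_force: [2.7, 4.4, -2.3]
grip_width: 0.082
grip_force: 58.4
```

```bash
python3 -c "from h import *;st()"
```

```text
8.18 pos [0.5206 0.047  0.0986] yaw -23.61 zax [ 0.001  0.001 -1.   ] F [ 2.69  4.38 -2.33] M [ 1.141 -0.634  0.073] grip 0.082 58.4 j [-0.19  0.55 -0.02  1.98  0.02  0.61 -2.2 ]
```

Call:
{"api": "jog_arm", "payload": {"steps": [[[0,0,0.01,0,0,0,0],[0,0,0.01,0,0,0,0],[0,0,0.01,0,0,0,0],[0,0,0,0,0,0,0]]]}}

```text
time_s: 8.52
ee_pos: [0.5206, 0.047, 0.0986]
orientation: [-0.0, 0.976, -0.219, 0.0]
ft_force: [3.0, 5.3, -2.9]
grip_width: 0.089
grip_force: 58.4
```

```bash
python3 -c "from h import *;st()"
```

```text
8.52 pos [0.5206 0.047  0.0986] yaw -25.31 zax [ 0.001  0.001 -1.   ] F [ 3.04  5.32 -2.94] M [ 1.155 -0.658  0.088] grip 0.089 58.4 j [-0.19  0.55 -0.01  1.98  0.01  0.61 -2.23]
```

Call:
{"api": "jog_arm", "payload": {"steps": [[[0,0,0.01,0,0,0,0],[0,0,0.01,0,0,0,0],[0,0,0,0,0,0,0]]]}}

```text
time_s: 8.77
ee_pos: [0.5206, 0.0469, 0.0986]
orientation: [-0.0, 0.973, -0.229, 0.0]
ft_force: [2.8, 4.6, -1.6]
grip_width: 0.082
grip_force: 58.4
```

```bash
python3 -c "from h import *;st()"
```

```text
8.77 pos [0.5206 0.0469 0.0986] yaw -26.46 zax [ 0.001  0.001 -1.   ] F [ 2.82  4.61 -1.65] M [ 1.089 -0.636  0.036] grip 0.082 58.4 j [-0.2   0.55 -0.01  1.98  0.01  0.61 -2.24]
```

Call:
{"api": "jog_arm", "payload": {"steps": [[[0,0,0.01,0,0,0,0],[0,0,0.01,0,0,0,0],[0,0,0,0,0,0,0]]]}}

```text
time_s: 9.02
ee_pos: [0.5206, 0.0469, 0.0986]
orientation: [-0.0, 0.971, -0.239, 0.0]
ft_force: [2.5, 5.2, -3.2]
grip_width: 0.084
grip_force: 58.4
```

```bash
python3 -c "from h import *;st()"
```

```text
9.02 pos [0.5206 0.0469 0.0986] yaw -27.61 zax [ 0.001  0.001 -1.   ] F [ 2.55  5.19 -3.17] M [ 1.045 -0.641  0.078] grip 0.084 58.4 j [-0.2   0.55 -0.    1.98  0.    0.61 -2.26]
```

Call:
{"api": "jog_arm", "payload": {"steps": [[[0,0,0.01,0,0,0,0],[0,0,0.01,0,0,0,0],[0,0,0,0,0,0,0]]]}}

```text
time_s: 9.27
ee_pos: [0.5207, 0.0469, 0.0987]
orientation: [-0.0, 0.969, -0.248, 0.001]
ft_force: [2.2, 4.5, -2.9]
grip_width: 0.082
grip_force: 58.4
```

```bash
python3 -c "from h import *;st()"
```

```text
9.27 pos [0.5207 0.0469 0.0987] yaw -28.75 zax [ 0.001  0.001 -1.   ] F [ 2.22  4.48 -2.89] M [ 1.127 -0.718  0.072] grip 0.082 58.4 j [-0.2   0.55  0.    1.98 -0.    0.61 -2.27]
```

Call:
{"api": "jog_arm", "payload": {"steps": [[[0,0,0.01,0,0,0,0],[0,0,0.01,0,0,0,0],[0,0,0,0,0,0,0]]]}}

```text
time_s: 9.52
ee_pos: [0.5207, 0.047, 0.0986]
orientation: [-0.0, 0.966, -0.258, 0.0]
ft_force: [2.9, 4.6, -2.5]
grip_width: 0.085
grip_force: 58.3
```

```bash
python3 -c "
from h import *
s=st(); im,d=bot.grab_frame('wrist'); cv2.imwrite('pics/w4.png',im); cv2.imwrite('pics/w4c.png',cv2.resize(im[160:320,220:420],(750,600),interpolation=3))"
```

```text
9.52 pos [0.5207 0.047  0.0986] yaw -29.9 zax [ 0.001  0.001 -1.   ] F [ 2.86  4.64 -2.5 ] M [ 1.073 -0.739  0.088] grip 0.085 58.3 j [-0.21  0.55  0.01  1.98 -0.01  0.61 -2.29]
```

View pics/w4c.png

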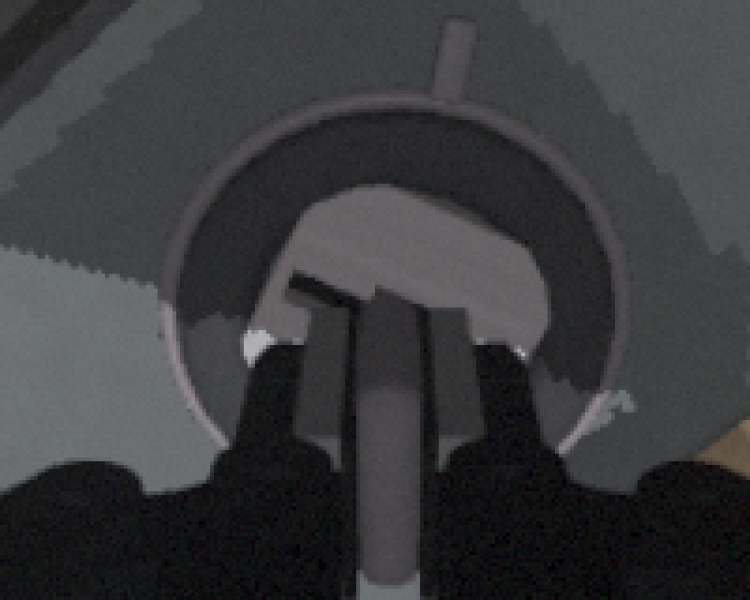

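```bash
python3 -c "
from h import *
z=np.load('w1.npz'); C1=cam('wrist',bot.read_state()); C0=C1[:3]+(z['P'],True)
for C,(u0,v0),(u1,v1),(uc,vc) in((C0,(225+480/4,126+150/4),(225+497/4,126+106/4),(323,197)),(C1,(220+448/3.75,160+95/3.75),(220+459/3.75,160+20/3.75),(220+393/3.75,160+320/3.75))):
    a,b,c=[at_z(C,*q,.086) for q in((u0,v0),(u1,v1),(uc,vc))]; print(a,b,c)
    for o in (c,np.array([.5213,.047,.086])): print(np.degrees(np.arctan2(*((a+b)/2-o)[1::-1])))
    print('dir',np.degrees(np.arctan2(*(b-a)[1::-1])))
"
```

```text
[0.55458122 0.03527087 0.086     ] [0.56443154 0.03386925 0.086     ] [0.52220204 0.0472238  0.086     ]
-18.737088492638645
-18.021610905286806
dir -8.098332854817716
[0.54722562 0.02269382 0.086     ] [0.55555593 0.01634796 0.086     ] [0.52182397 0.04587023 0.086     ]
-41.706775187177776
-42.402545857367265
dir -37.299443688389196
```

The pointer has turned about 23.5° of the 24.1°, so it is nearly at the stop. I'll go on in small steps.

Call:
{"api": "jog_arm", "payload": {"steps": [[[0,0,0.01,0,0,0,0],[0,0,0.01,0,0,0,0],[0,0,0,0,0,0,0]]]}}

```text
time_s: 9.82
ee_pos: [0.5208, 0.0471, 0.0987]
orientation: [-0.001, 0.964, -0.268, 0.001]
ft_force: [3.4, 4.8, -4.1]
grip_width: 0.078
grip_force: 58.3
```

```bash
python3 -c "from h import *;st()"
```

```text
9.82 pos [0.5208 0.0471 0.0987] yaw -31.04 zax [ 0.001  0.001 -1.   ] F [ 3.36  4.79 -4.07] M [ 1.232 -0.891  0.136] grip 0.078 58.3 j [-0.21  0.55  0.01  1.98 -0.01  0.61 -2.3 ]
```

Moment is rising (0.136), so two more small rows.

Call:
{"api": "jog_arm", "payload": {"steps": [[[0,0,0.007,0,0,0,0],[0,0,0.007,0,0,0,0],[0,0,0,0,0,0,0]]]}}

```text
time_s: 10.07
ee_pos: [0.5208, 0.0472, 0.0986]
orientation: [-0.001, 0.962, -0.274, 0.001]
ft_force: [3.9, 5.6, -3.2]
grip_width: 0.086
grip_force: 58.4
```

```bash
python3 -c "from h import *;st()"
```

```text
10.07 pos [0.5208 0.0472 0.0986] yaw -31.82 zax [ 0.001  0.001 -1.   ] F [ 3.86  5.57 -3.17] M [ 1.329 -0.898  0.115] grip 0.086 58.4 j [-0.22  0.55  0.02  1.98 -0.02  0.61 -2.31]
```

Call:
{"api": "jog_arm", "payload": {"steps": [[[0,0,0.007,0,0,0,0],[0,0,0.007,0,0,0,0],[0,0,0,0,0,0,0]]]}}

```text
time_s: 10.32
ee_pos: [0.5209, 0.0472, 0.0987]
orientation: [-0.001, 0.96, -0.281, 0.001]
ft_force: [4.4, 5.7, -3.4]
grip_width: 0.079
grip_force: 58.4
```

```bash
python3 -c "from h import *;st()"
```

```text
10.32 pos [0.5209 0.0472 0.0987] yaw -32.62 zax [ 0.002  0.001 -1.   ] F [ 4.39  5.72 -3.44] M [ 1.349 -1.     0.154] grip 0.079 58.4 j [-0.22  0.55  0.02  1.98 -0.02  0.61 -2.33]
```

Call:
{"api": "jog_arm", "payload": {"steps": [[[0,0,0.007,0,0,0,0],[0,0,0.007,0,0,0,0],[0,0,0,0,0,0,0]]]}}

```text
time_s: 10.57
ee_pos: [0.5209, 0.0472, 0.0986]
orientation: [-0.001, 0.958, -0.287, 0.001]
ft_force: [4.8, 5.8, -3.6]
grip_width: 0.083
grip_force: 58.4
```

```bash
python3 -c "from h import *;st()"
```

```text
10.57 pos [0.5209 0.0472 0.0986] yaw -33.42 zax [ 0.002  0.001 -1.   ] F [ 4.8   5.81 -3.56] M [ 1.421 -1.001  0.225] grip 0.083 58.4 j [-0.22  0.55  0.02  1.98 -0.02  0.61 -2.34]
```

Call:
{"api": "jog_arm", "payload": {"steps": [[[0,0,-0.03,0,0,0,0],[0,0,-0.05,0,0,0,0],[0,0,-0.05,0,0,0,0],[0,0,-0.05,0,0,0,0],[0,0,-0.05,0,0,0,0],[0,0,-0.05,0,0,0,0],[0,0,-0.05,0,0,0,0],[0,0,-0.05,0,0,0,0],[0,0,-0.05,0,0,0,0],[0,0,-0.05,0,0,0,0],[0,0,-0.05,0,0,0,0],[0,0,-0.05,0,0,0,0],[0,0,-0.05,0,0,0,0],[0,0,-0.05,0,0,0,0],[0,0,-0.05,0,0,0,0],[0,0,-0.05,0,0,0,0],[0,0,-0.05,0,0,0,0],[0,0,-0.05,0,0,0,0],[0,0,-0.05,0,0,0,0],[0,0,0,0,0,0,0]]]}}

```text
time_s: 12.23
ee_pos: [0.52, 0.046, 0.0984]
orientation: [0.0, 0.985, 0.173, -0.0]
ft_force: [-0.1, 0.2, -0.3]
grip_width: 0.09
grip_force: 58.9
```

```bash
python3 -c "from h import *;st()"
```

```text
12.23 pos [0.52   0.046  0.0984] yaw 19.98 zax [-0. -0. -1.] F [-0.06  0.22 -0.29] M [-0.018 -0.045 -0.029] grip 0.09 58.9 j [-0.03  0.56 -0.23  1.97  0.2   0.63 -1.61]
```

Call:
{"api": "jog_arm", "payload": {"steps": [[[0,0,-0.045,0,0,0,0],[0,0,-0.045,0,0,0,0],[0,0,-0.045,0,0,0,0],[0,0,-0.045,0,0,0,0],[0,0,-0.045,0,0,0,0],[0,0,0,0,0,-0.05,0],[0,0,0,0,0,-0.05,0],[0,0,0,0,0,-0.05,0],[0,0,0,0,0,0,0]]]}}

```text
time_s: 12.98
ee_pos: [0.5202, 0.0464, 0.1001]
orientation: [0.0, 0.96, 0.282, 0.0]
ft_force: [-0.3, 1.1, 0.2]
grip_width: 0.083
grip_force: 58.9
```

```bash
python3 -c "
from h import *
s=st(); im,d=bot.grab_frame('wrist'); cv2.imwrite('pics/w5c.png',cv2.resize(im[180:310,250:410],(800,650)[:2],interpolation=3)[:600])"
```

```text
12.98 pos [0.5202 0.0464 0.1001] yaw 32.71 zax [ 0. -0. -1.] F [-0.35  1.13  0.2 ] M [-0.014 -0.009 -0.025] grip 0.083 58.9 j [ 0.01  0.56 -0.29  1.97  0.25  0.65 -1.44]
```

View pics/w5c.png

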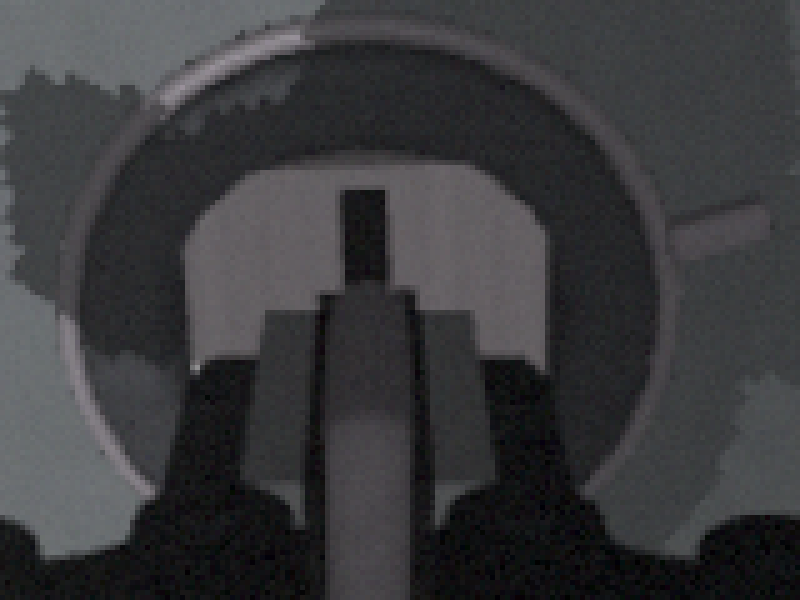

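The slot (crop columns 340–390) and the bow (327–412) are now parallel within about 1°. I'll try lifting in small steps.

Call:
{"api": "jog_arm", "payload": {"steps": [[[0,0,0,0,0,-0.04,0],[0,0,0,0,0,-0.04,0],[0,0,0,0,0,0,0]]]}}

```text
time_s: 13.28
ee_pos: [0.5201, 0.0464, 0.1009]
orientation: [0.0, 0.959, 0.282, 0.0]
ft_force: [0.4, -0.2, -0.9]
grip_width: 0.082
grip_force: 58.9
```

```bash
python3 -c "from h import *;st()"
```

```text
13.28 pos [0.5201 0.0464 0.1009] yaw 32.8 zax [ 0.  0. -1.] F [ 0.44 -0.16 -0.87] M [0.024 0.009 0.02 ] grip 0.082 58.9 j [ 0.01  0.56 -0.29  1.97  0.25  0.65 -1.44]
```

Call:
{"api": "jog_arm", "payload": {"steps": [[[0,0,0,0,0,-0.05,0],[0,0,0,0,0,-0.05,0],[0,0,0,0,0,-0.05,0],[0,0,0,0,0,-0.05,0],[0,0,0,0,0,0,0]]]}}

```text
time_s: 13.7
ee_pos: [0.5202, 0.0464, 0.1029]
orientation: [0.0, 0.959, 0.282, 0.0]
ft_force: [0.2, -0.2, 0.1]
grip_width: 0.085
grip_force: 58.9
```

```bash
python3 -c "from h import *;st()"
```

```text
13.7 pos [0.5202 0.0464 0.1029] yaw 32.81 zax [ 0.  0. -1.] F [ 0.23 -0.18  0.11] M [0.    0.034 0.034] grip 0.085 58.9 j [ 0.01  0.56 -0.29  1.97  0.25  0.65 -1.43]
```

Call:
{"api": "jog_arm", "payload": {"steps": [[[0,0,0,0,0,-0.1,0],[0,0,0,0,0,-0.1,0],[0,0,0,0,0,-0.1,0],[0,0,0,0,0,-0.1,0],[0,0,0,0,0,-0.1,0],[0,0,0,0,0,-0.1,0],[0,0,0,0,0,-0.1,0],[0,0,0,0,0,-0.1,0],[0,0,0,0,0,-0.1,0],[0,0,0,0,0,-0.1,0]]]}}

```text
time_s: 14.53
ee_pos: [0.5201, 0.0464, 0.1129]
orientation: [-0.0, 0.959, 0.282, -0.0]
ft_force: [-0.1, -0.7, -0.6]
grip_width: 0.088
grip_force: 58.9
```

```bash
python3 -c "from h import *;st()"
```

```text
14.53 pos [0.5201 0.0464 0.1129] yaw 32.82 zax [-0.  0. -1.] F [-0.09 -0.68 -0.63] M [-0.053  0.002  0.016] grip 0.088 58.9 j [ 0.02  0.54 -0.3   1.96  0.24  0.68 -1.43]
```

Call:
{"api": "jog_arm", "payload": {"steps": [[[0,0,0,0,0,-0.2,0],[0,0,0,0,0,-0.25,0],[0,0,0,0,0,-0.25,0],[0,0,0,0,0,-0.25,0],[0,0,0,0,0,-0.25,0],[0,0,0,0,0,-0.25,0],[0,0,0,0,0,-0.25,0],[0,0,0,0,0,-0.25,0],[0,0,0,0,0,-0.25,0],[0,0,0,0,0,-0.25,0],[0,0,0,0,0,-0.8,0],[0,0,0,0,0,-0.8,0],[0,0,0,0,0,-0.8,0],[0,0,0,0,0,-0.8,0],[0,0,0,0,0,-0.8,0],[0,0,0,0,0,-0.8,0],[0,0,0,0,0,-0.8,0],[0,0,0,0,0,-0.8,0]]]}}

```text
time_s: 16.03
ee_pos: [0.5201, 0.0464, 0.2022]
orientation: [-0.0, 0.959, 0.282, 0.0]
ft_force: [0.3, -0.1, -1.4]
grip_width: 0.077
grip_force: 58.9
```

```bash
python3 -c "
from h import *
s=st(); im,d=bot.grab_frame('wrist'); cv2.imwrite('pics/w6.png',im)
r=bot.regions_of('key','wrist'); print([(x['confidence'],x['box']) for x in r])
r=bot.place_of('lock_face','wrist'); print(r)
bot.grab_frame('top'); C=cam('top')
for x in bot.place_of('tray','top'): print(x['centre'],x['confidence'],at_z(C,*x['centre'],0.))
r=bot.regions_of('tray','top')[0]; m=r['mask'].astype('uint8'); q=cv2.boxPoints(cv2.minAreaRect(np.argwhere(m)[:,::-1].astype('float32'))); print(np.array([at_z(C,*p,.022) for p in q]).round(3))
cv2.imwrite('pics/w6s.png',im)
"
```

```text
16.03 pos [0.5201 0.0464 0.2022] yaw 32.82 zax [ 0.  0. -1.] F [ 0.29 -0.1  -1.38] M [-0.021  0.011  0.02 ] grip 0.077 58.9 j [ 0.06  0.41 -0.34  1.89  0.17  0.87 -1.37]
[(0.93, [322.8, 262.0, 21.5, 105.3])]
[{'centre': [324.1, 195.2], 'confidence': 0.74}, {'centre': [329.8, 162.6], 'confidence': 0.27}]
[223.1, 246.2] 0.89 [0.45075859 0.27313694 0.        ]
[[0.375 0.348 0.022]
 [0.527 0.337 0.022]
 [0.514 0.213 0.022]
 [0.362 0.226 0.022]]
```

View pics/w6s.png

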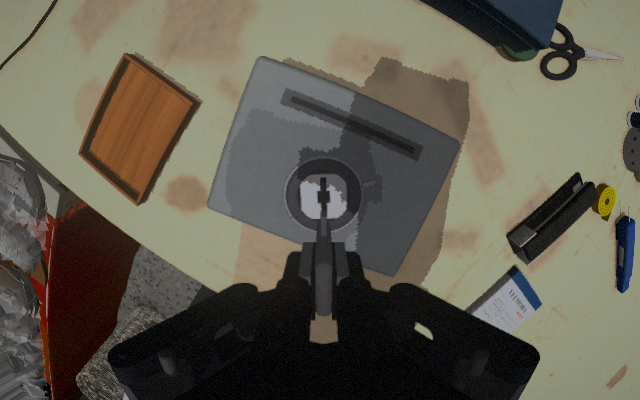

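The key hangs free in the grip and the lock at (324,195) is empty, with the pointer still clockwise. Now over to the tray.

Call:
{"api": "jog_arm", "payload": {"steps": [[[0,0,-0.095,0,0,0,0],[0,0,-0.095,0,0,0,0],[0,0,-0.095,0,0,0,0],[0,0,-0.095,0,0,0,0],[0,0,-0.095,0,0,0,0],[0,0,0,1.17,-1.49,0,0],[0,0,0,1.17,-1.49,0,0],[0,0,0,1.17,-1.49,0,0],[0,0,0,1.17,-1.49,0,0],[0,0,0,1.17,-1.49,0,0],[0,0,0,1.17,-1.49,0,0],[0,0,0,1.17,-1.49,0,0],[0,0,0,1.17,-1.49,0,0],[0,0,0,1.17,-1.49,0,0],[0,0,0,1.17,-1.49,0,0],[0,0,0,1.17,-1.49,0,0],[0,0,0,1.17,-1.49,0,0]]]}}

```text
time_s: 17.75
ee_pos: [0.4348, 0.2581, 0.2009]
orientation: [-0.0, 0.866, 0.5, -0.0]
ft_force: [0.2, 0.2, -1.3]
grip_width: 0.08
grip_force: 58.9
```

Call:
{"api": "jog_arm", "payload": {"steps": [[[0,0.06,0,0,0,0,0],[0,0.06,0,0,0,0,0],[0,0.06,0,0,0,0,0],[0,0.06,0,0,0,0,0],[0,0.06,0,0,0,0,0],[0,0.06,0,0,0,0,0],[0,0.06,0,0,0,0,0],[0,0.06,0,0,0,0,0],[0,0,0,0,0,0,0]]]}}

```text
time_s: 18.5
ee_pos: [0.4346, 0.2551, 0.2]
orientation: [-0.119, 0.842, 0.485, 0.206]
ft_force: [0.3, -0.5, -1.0]
grip_width: 0.087
grip_force: 58.9
```

```bash
python3 -c "from h import *;st()"
```

```text
18.5 pos [0.4346 0.2551 0.2   ] yaw 59.82 zax [ 0.231  0.4   -0.887] F [ 0.29 -0.49 -0.95] M [-0.528  0.26  -0.053] grip 0.087 58.9 j [ 0.17  0.32 -0.78  2.24 -0.02  0.24 -1.04]
```

Call:
{"api": "jog_arm", "payload": {"steps": [[[0,0.05,0,0,0,0,0],[0,0.05,0,0,0,0,0],[0,0.05,0,0,0,0,0],[0,0.05,0,0,0,0,0],[0,0.05,0,0,0,0,0],[0,0,0,0,0,0,0],[0,0,0,0,0,0,0]]]}}

```text
time_s: 19.08
ee_pos: [0.4312, 0.2507, 0.1908]
orientation: [-0.138, 0.833, 0.481, 0.235]
ft_force: [-0.6, 0.4, -0.5]
grip_width: 0.083
grip_force: 58.9
```

```bash
python3 -c "from h import *;st()"
```

```text
19.08 pos [0.4312 0.2507 0.1908] yaw 59.99 zax [ 0.259  0.456 -0.851] F [-0.64  0.45 -0.5 ] M [-0.512  0.3   -0.013] grip 0.083 58.9 j [ 0.43  0.44 -1.07  2.3   0.66  0.17 -1.65]
```

Call:
{"api": "jog_arm", "payload": {"steps": [[[0,-0.07,0,0,0,0,0],[0,-0.07,0,0,0,0,0],[0,-0.07,0,0,0,0,0],[0,-0.07,0,0,0,0,0],[0,-0.07,0,0,0,0,0],[0,-0.07,0,0,0,0,0],[0,-0.07,0,0,0,0,0],[0,-0.06,0,0,0,0,0],[0,0,0,0,0,0,0]]]}}

```text
time_s: 19.83
ee_pos: [0.4297, 0.2537, 0.1917]
orientation: [-0.003, 0.864, 0.503, -0.002]
ft_force: [-0.9, 0.6, -1.2]
grip_width: 0.079
grip_force: 58.9
```

```bash
python3 -c "from h import *;st()"
```

```text
19.83 pos [0.4297 0.2537 0.1917] yaw 60.37 zax [-0.006  0.004 -1.   ] F [-0.87  0.58 -1.19] M [ 0.043 -0.014 -0.014] grip 0.079 58.9 j [ 0.1   0.55 -1.01  1.93  0.56  0.98 -1.7 ]
```

Call:
{"api": "jog_arm", "payload": {"steps": [[[0,0,-0.087,0,0,0,0],[0,0,-0.087,0,0,0,0],[0,0,-0.087,0,0,0,0],[0,0,-0.087,0,0,0,0],[0,0,-0.087,0,0,0,0],[0,0,-0.087,0,0,0,0],[0,0,0,1.2,1.0,0,0],[0,0,0,1.2,1.0,0,0],[0,-0.06,0,0,0,0,0],[0,-0.06,0,0,0,0,0],[0,-0.06,0,0,0,0,0],[0,-0.06,0,0,0,0,0],[0,-0.06,0,0,0,0,0],[0,-0.06,0,0,0,0,0],[0,-0.06,0,0,0,0,0],[0,0,0,0,0,0,0]]]}}

```text
time_s: 21.17
ee_pos: [0.4486, 0.2767, 0.1907]
orientation: [0.145, 0.689, 0.694, -0.148]
ft_force: [-0.5, 0.9, -1.2]
grip_width: 0.084
grip_force: 58.9
```

```bash
python3 -c "from h import *;st()"
```

```text
21.17 pos [0.4486 0.2767 0.1907] yaw 90.47 zax [-0.003 -0.405 -0.914] F [-0.52  0.93 -1.17] M [ 0.552  0.004 -0.053] grip 0.084 58.9 j [-0.24  0.74 -0.93  1.68  0.74  1.48 -1.39]
```

Call:
{"api": "jog_arm", "payload": {"steps": [[[0,-0.06,0,0,0,0,0],[0,-0.06,0,0,0,0,0],[0,-0.06,0,0,0,0,0],[0,-0.06,0,0,0,0,0],[0,-0.06,0,0,0,0,0],[0,0,0,0,0,0,0]]]}}

```text
time_s: 21.67
ee_pos: [0.4493, 0.2756, 0.1901]
orientation: [0.246, 0.66, 0.664, -0.25]
ft_force: [-1.2, 0.8, -1.2]
grip_width: 0.082
grip_force: 58.9
```

```bash
python3 -c "from h import *;st()"
```

```text
21.67 pos [0.4493 0.2756 0.1901] yaw 90.51 zax [-0.003 -0.657 -0.754] F [-1.24  0.81 -1.23] M [ 0.82   0.005 -0.059] grip 0.082 58.9 j [-0.43  0.85 -0.81  1.55  0.78  1.75 -1.44]
```

Call:
{"api": "jog_arm", "payload": {"steps": [[[0,0,0,0.88,0,1.0,0],[0,0,0,0.88,0,1.0,0],[0,0,0,0.88,0,1.0,0],[0,0,0,0.88,0,1.0,0],[0,0,0,0.88,0,1.0,0],[0,0,0,0.88,0,1.0,0],[0,-0.05,0,0,0,0,0],[0,-0.05,0,0,0,0,0],[0,-0.05,0,0,0,0,0],[0,-0.05,0,0,0,0,0],[0,0,0,0,0,0,0]]]}}

```text
time_s: 22.58
ee_pos: [0.4501, 0.2757, 0.1093]
orientation: [0.313, 0.633, 0.635, -0.314]
ft_force: [-0.1, 0.2, -0.3]
grip_width: 0.083
grip_force: 58.9
```

```bash
python3 -c "from h import *;st()"
```

```text
22.58 pos [0.4501 0.2757 0.1093] yaw 90.33 zax [ 0.001 -0.795 -0.607] F [-0.05  0.21 -0.28] M [1.007 0.046 0.045] grip 0.083 58.9 j [-0.55  1.04 -0.7   1.48  0.84  1.83 -1.51]
```

Call:
{"api": "jog_arm", "payload": {"steps": [[[0,-0.05,0,0,0,0,0],[0,0,0,0.66,0,0.45,0],[0,0,0,0.66,0,0.45,0],[0,0,0,0.66,0,0.45,0],[0,0,0,0.66,0,0.45,0],[0,0,0,0.66,0,0.45,0],[0,0,0,0.66,0,0.45,0],[0,0,0,0.66,0,0.45,0],[0,0,0,0.66,0,0.45,0],[0,0,0,0,0,0,0]]]}}

```text
time_s: 23.42
ee_pos: [0.4506, 0.2753, 0.0458]
orientation: [0.328, 0.626, 0.627, -0.329]
ft_force: [-0.3, -0.3, -1.1]
grip_width: 0.08
grip_force: 59.0
```

```bash
python3 -c "
from h import *
s=st(); im,d=bot.grab_frame('scene'); C=cam('scene'); u,v=map(int,proj(C,[.45,.28,.05])); print(u,v)
cv2.imwrite('pics/s1.png',cv2.resize(im[v-90:v+90,max(u-120,0):max(u-120,0)+240],(800,600),interpolation=3))"
```

```text
23.42 pos [0.4506 0.2753 0.0458] yaw 90.17 zax [ 0.    -0.823 -0.568] F [-0.29 -0.28 -1.06] M [ 1.008  0.023 -0.059] grip 0.08 59.0 j [-0.59  1.15 -0.65  1.44  0.87  1.8  -1.54]
216 304
```

View pics/s1.png

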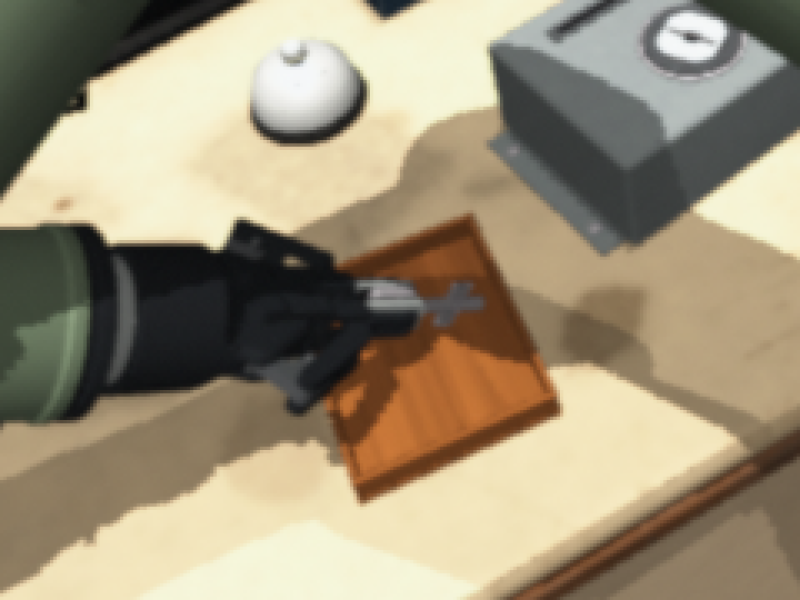

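The picture shows the key held tilted over the tray floor, with its tip at (480,300) and clear of the walls. I'll lower it in small steps until it touches.

Call:
{"api": "jog_arm", "payload": {"steps": [[[0,0,0,0.08,0,0.06,0],[0,0,0,0.08,0,0.06,0],[0,0,0,0.08,0,0.06,0],[0,0,0,0.08,0,0.06,0],[0,0,0,0.08,0,0.06,0],[0,0,0,0.08,0,0.06,0],[0,0,0,0.08,0,0.06,0],[0,0,0,0,0,0,0]]]}}

```text
time_s: 24.13
ee_pos: [0.4509, 0.2754, 0.0403]
orientation: [0.328, 0.626, 0.627, -0.328]
ft_force: [-0.2, 0.9, -0.2]
grip_width: 0.091
grip_force: 59.0
```

Call:
{"api": "jog_arm", "payload": {"steps": [[[0,0,0,0.08,0,0.06,0],[0,0,0,0,0,0,0]]]}}

```text
time_s: 24.3
ee_pos: [0.4509, 0.2754, 0.0393]
orientation: [0.328, 0.626, 0.627, -0.328]
ft_force: [0.5, -0.4, -0.5]
grip_width: 0.084
grip_force: 59.0
```

Call:
{"api": "jog_arm", "payload": {"steps": [[[0,0,0,0.08,0,0.06,0],[0,0,0,0,0,0,0]]]}}

```text
time_s: 24.47
ee_pos: [0.4509, 0.2754, 0.0383]
orientation: [0.328, 0.626, 0.627, -0.328]
ft_force: [0.3, -0.4, -0.6]
grip_width: 0.085
grip_force: 59.0
```

Call:
{"api": "jog_arm", "payload": {"steps": [[[0,0,0,0.08,0,0.06,0],[0,0,0,0,0,0,0]]]}}

```text
time_s: 24.63
ee_pos: [0.451, 0.2753, 0.0373]
orientation: [0.328, 0.626, 0.627, -0.328]
ft_force: [-0.2, -0.1, -0.2]
grip_width: 0.081
grip_force: 59.0
```

Call:
{"api": "jog_arm", "payload": {"steps": [[[0,0,0,0.08,0,0.06,0],[0,0,0,0,0,0,0]]]}}

```text
time_s: 24.8
ee_pos: [0.451, 0.2753, 0.0363]
orientation: [0.328, 0.626, 0.627, -0.328]
ft_force: [-0.5, 0.2, -0.7]
grip_width: 0.082
grip_force: 59.0
```

Call:
{"api": "jog_arm", "payload": {"steps": [[[0,0,0,0.06,0,0.04,0],[0,0,0,0,0,0,0]]]}}

```text
time_s: 24.97
ee_pos: [0.451, 0.2753, 0.0357]
orientation: [0.328, 0.626, 0.627, -0.328]
ft_force: [-0.0, 0.7, 0.2]
grip_width: 0.083
grip_force: 59.0
```

Call:
{"api": "jog_arm", "payload": {"steps": [[[0,0,0,0.04,0,0.03,0],[0,0,0,0,0,0,0]]]}}

```text
time_s: 25.13
ee_pos: [0.451, 0.2753, 0.0354]
orientation: [0.328, 0.626, 0.627, -0.328]
ft_force: [-0.9, 0.9, 1.7]
grip_width: 0.085
grip_force: 59.2
```

Call:
{"api": "jog_arm", "payload": {"steps": [[[0,0,0,0.04,0,0.03,0],[0,0,0,0,0,0,0]]]}}

```text
time_s: 25.3
ee_pos: [0.451, 0.2753, 0.035]
orientation: [0.329, 0.626, 0.627, -0.328]
ft_force: [-1.2, 1.0, 5.8]
grip_width: 0.081
grip_force: 59.7
```

Call:
{"api": "jog_arm", "payload": {"steps": [[[0,0,0,0.04,0,0.03,0],[0,0,0,0,0,0,0]]]}}

```text
time_s: 25.47
ee_pos: [0.451, 0.2753, 0.0348]
orientation: [0.329, 0.626, 0.627, -0.328]
ft_force: [-0.8, 0.9, 8.2]
grip_width: 0.086
grip_force: 60.0
```

The key touches the floor. I'll lower a little more so it pivots flatter in the grip, watching the force.

Call:
{"api": "jog_arm", "payload": {"steps": [[[0,0,0,0.08,0,0.06,0],[0,0,0,0,0,0,0]]]}}

```text
time_s: 25.63
ee_pos: [0.4511, 0.2753, 0.0343]
orientation: [0.329, 0.626, 0.626, -0.328]
ft_force: [-1.4, 2.6, 15.0]
grip_width: 0.083
grip_force: 60.8
```

Call:
{"api": "jog_arm", "payload": {"steps": [[[0,0,0,0.08,0,0.06,0],[0,0,0,0,0,0,0]]]}}

```text
time_s: 25.8
ee_pos: [0.4511, 0.2754, 0.0339]
orientation: [0.329, 0.626, 0.626, -0.328]
ft_force: [-0.9, 3.9, 21.7]
grip_width: 0.087
grip_force: 61.6
```

Call:
{"api": "jog_arm", "payload": {"steps": [[[0,0,0,-0.08,0,-0.06,0],[0,0,0,-0.06,0,-0.04,0],[0,0,0,0,0,0,0]]]}}

```text
time_s: 26.05
ee_pos: [0.451, 0.2753, 0.0347]
orientation: [0.329, 0.626, 0.626, -0.328]
ft_force: [-0.4, 2.0, 9.5]
grip_width: 0.085
grip_force: 59.9
```

Call:
{"api": "jog_arm", "payload": {"steps": [[[0,0,0,0,0,0,0.1],[0,0,0,0,0,0,0.11],[0,0,0,0,0,0,0.12],[0,0,0,0,0,0,0.13],[0,0,0,0,0,0,0.15],[0,0,0,0,0,0,0.18],[0,0,0,0,0,0,0.22],[0,0,0,0,0,0,0.3],[0,0,0,0,0,0,0.4],[0,0,0,0,0,0,0.4],[0,0,0,0,0,0,0.4],[0,0,0,0,0,0,0.4]]]}}

```text
time_s: 27.05
ee_pos: [0.451, 0.2752, 0.034]
orientation: [0.328, 0.626, 0.627, -0.328]
ft_force: [-0.4, -0.1, -0.9]
grip_width: 0.401
grip_force: 0.0
```

```bash
python3 -c "
from h import *
s=st(); im,d=bot.grab_frame('wrist'); C=cam('wrist',s); print([proj(C,[.45,y,.01]) for y in(.22,.3)])
cv2.imwrite('pics/w7.png',im)"
```

```text
27.05 pos [0.451  0.2752 0.034 ] yaw 90.07 zax [ 0.001 -0.822 -0.569] F [-0.43 -0.06 -0.88] M [ 0.909  0.021 -0.011] grip 0.401 0.0 j [-0.59  1.17 -0.64  1.44  0.88  1.79 -1.55]
[(np.float64(322.33801376054055), np.float64(236.73904850170948)), (np.float64(322.00039928864925), np.float64(202.2119218704727))]
```

View pics/w7.png

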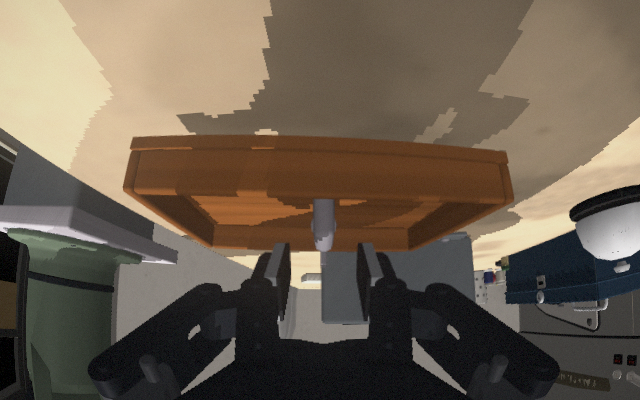

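The key is free of the fingers and lying in the tray, with its bow end at (323,215). I'll back off along the fingers, then go up.

Call:
{"api": "jog_arm", "payload": {"steps": [[[0,0,0,0,0,-0.6,0.4],[0,0,0,0,0,-1.0,0.4],[0,0,0,0,0,-1.2,0.4],[0,0,0,0,0,-1.2,0.4],[0,0,0,0,0,-1.2,0.4],[0,0,0,0,0,-1.2,0.4],[0,0,0,0,0,-1.2,0.4],[0,0,0,0,0,-1.2,0.4],[0,0,0,0,0,-1.2,0.4],[0,0,0,-1.6,0,-1.2,0.4],[0,0,0,-1.6,0,-1.2,0.4],[0,0,0,-1.6,0,-1.2,0.4],[0,0,0,-1.6,0,-1.2,0.4],[0,0,0,0,0,0,0.4],[0,0,0,0,0,0,0.4],[0,0,0,0,0,0,0.4]]]}}

```text
time_s: 28.43
ee_pos: [0.4506, 0.3611, 0.1708]
orientation: [0.328, 0.626, 0.627, -0.328]
ft_force: [0.7, 0.0, 0.3]
grip_width: 0.403
grip_force: 0.0
```

```bash
python3 -c "
from h import *
s=st(); 
im,d=bot.grab_frame('top'); C=cam('top')
for k in('key','tray'):
    for r in bot.regions_of(k,'top')[:1]: print(k,r['confidence'],r['box'],at_z(C,*r['box'][:2],.01).round(3))
im,d=bot.grab_frame('scene'); C=cam('scene')
for k in('key',):
    for r in bot.regions_of(k,'scene')[:2]: print(k,r['confidence'],r['box'],at_z(C,*r['box'][:2],.01).round(3))
u,v=map(int,proj(C,[.47,.2,.03]));cv2.imwrite('pics/s2.png',cv2.resize(im[v-90:v+90,u-120:u+120],(800,600),interpolation=3))"
```

```text
28.43 pos [0.4506 0.3611 0.1708] yaw 90.12 zax [ 0.001 -0.822 -0.569] F [0.69 0.   0.28] M [ 0.907  0.043 -0.035] grip 0.403 0.0 j [-0.82  1.01 -0.41  1.23  0.67  1.92 -1.32]
key 0.62 [309.8, 209.8, 102.5, 75.1] [0.538 0.047 0.01 ]
tray 0.87 [219.8, 248.7, 53.6, 64.2] [0.445 0.279 0.01 ]
key 0.87 [219.4, 319.0, 35.2, 24.0] [0.446 0.283 0.01 ]
```

View pics/s2.png

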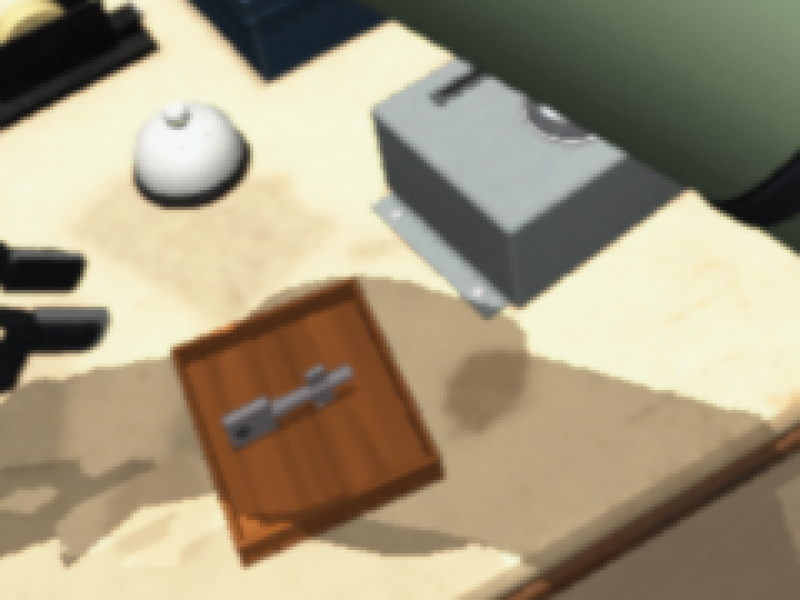

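The key lies on the tray floor, from bow at (245,420) to tip at (350,372), and the robot is clear of everything. I'm handing in the job.

```bash
python3 -c "
from rig import bot
print(bot.close_job())"
```

```text
the job is handed in; nothing more can be done
None
```

The box is locked: I turned the key clockwise to its stop (about 0.22 N m), drew it out at the slot and laid it in the tray; I handed the job in at 28 s, result not reported.

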